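# Lock a drum's over-centre clamp ring with the extension bar

## Robot

A 7-joint arm with a two-finger parallel gripper is mounted at the origin on a cart in front of the work surface, level with it; the furniture and walls round the work are solid. World frame = base frame: x ahead of the robot, y to its left, z up, the work surface at z = 0. Lengths are in mm, angles in rad, forces in N, time in s.
With the tool pointing down it reaches from about 400 to 875 mm from the base axis. Payload 4.4 kg.
Tool frame: the origin (TCP) lies on the centre line of the jaws, within the pads' length; the fingertips stand 25 mm ahead of it and the grasp point (between the pads) lies 6 mm ahead of it (ctrl.finger_overhang is the distance from the TCP to the fingertips, in mm); z points along the fingers, y is the line along which they close (so a half turn about z gives the same grasp; the last joint's range is limited). The gripper opens to 85 mm and grips with 20 to 120 N. Pads are 22 mm wide; open, the fingers measure 114 mm over their backs; the gripper's body (76 mm by 85 mm) begins 54 mm behind the grasp point. The pads swing forward as they close: fully open they stand 13 mm farther back than shut.
Start: joints at [-0.066, 0.628, 0.038, 1.517, -0.027, 0.996, -0.02], TCP at [650.013, 0.026, 256.313] pointing down, gripper open.
Joint ranges: [-3.06, 3.06], [-0.37, 2.12], [-1.25, 1.32], [0.18, 2.47], [-1.1, 4.24], [0.23, 1.98], [-2.94, 2.94]. Speed limits (rad/s): [2.57, 2.57, 3.14, 3.14, 3.14, 3.14, 3.14].

## Interface

Orientations are given as [roll, pitch, yaw] about the fixed x, y, z axes, in that order (R = Rz(yaw) Ry(pitch) Rx(roll)).
In Python, from cell import ctrl gives the robot as it stands. The module is installed in compiled form; this text tells all that it offers.
- The arm moves only by the tool play_rows, never from a script. Its argument "targets" is a list of rows, each a list of 5 numbers: the closure, from 0 (fully open) to 1 (shut), then the shift along the tool's x, y, z in cm, then the turn about the tool's z in degrees. In form: [[gripper, dx, dy, dz, spin], ...]. A call has 1 to 10 rows; each row is the pose to reach, as a shift and turn from the pose commanded when the call began, along the tool's axes at that moment; what a row does not reach only later rows make up. A row lasts 1/10 s, in which the tool goes at most 50 mm and 8.59 degrees, less where a joint would pass 70% of its speed; a pose out of reach is approached as far as the arm can. A call with a gripper value outside its range is refused whole. The fingers move at their own pace and stop on an object; the grip force is fixed at half the most. Time passes only in rows, so rows that repeat a pose let the fingers close. It gives the time, the measured TCP pose, the force, the opening and the grip force at its end, in the units of the state.
- ctrl.read_state(): the state, without advancing time (a new reading comes with each control period).
- ctrl.get_image(name): name is "scene" or "side" or "wrist"; returns (picture, depth): 384x512x3 uint8, red, green, blue; 384x512 float32, mm along the optical axis (not along the pixel's ray), 0 where there is no reading.
- ctrl.calibration(name): a dict with "vfov" (degrees; the focal length in pixels is half the picture's height over the tangent of half this angle, whatever the lens; pixels are square), "cx", "cy" (the principal point, pixels), "extrinsics" (4x4, takes a point from camera to world coordinates); the wrist camera has in their place "mount" (4x4, takes a point from camera to tool coordinates, whose origin is the TCP and whose axes are the flange's). Camera axes: x right, y down, z forward; pixel columns grow to the right and rows downward; lengths in mm; the calibration is good to about 2 mm. A picture is of the moment at which its call begins: read the wrist's pose just before it. calibration takes no time and is no camera call.
- ctrl.finish_job(): hands the job in; it is judged then, once.
Trained networks look in the newest picture that a camera, given by its name, has taken for a name from the list of things; names that differ only in an ending like _2 or _b are one class to them, and where a whole thing is asked for, a point or a joint stands for the part that bears it (a point fixed in the world has none). Each returns a list of dicts, best first, with "confidence" (0 to 1); they miss things now and then, are a little off and sometimes report something else, mostly with a low value. They report only what shows in the picture. A call takes as long as a camera call. They do not tell look-alikes from the thing itself.
- ctrl.search_frame(camera, name): "bbox" ([left, top, right, bottom] in pixels, round what is visible of it).
- ctrl.trace(camera, name): "pixels" (384x512 bool, what is visible of it) and "bbox" ([left, top, right, bottom] in pixels, round what is visible of it).
The state is a dict: "clock": time; "qpos": joint angles; "qd": joint speeds; "tau": joint torques, N m; "eef_pos": TCP position; "tool_rot": TCP orientation; "force": force on the tool from outside, world axes, zero at the start; "torque": the same for the moment, N m; "width": finger opening in mm; "gripper_force": force on a finger pad.
Only numpy, scipy, OpenCV 4.12 (cv2) and the standard library are available. Lean on these libraries where they do the work, as an engineer would, in place of code of your own. Each camera call takes 0.05 s, during which the arm holds its last target. There are 200 camera calls.

## Task

Seal the ingredient drum: push the extension bar's socket fully on to the short red stub of the clamp ring's lever, and with the bar swing the lever round towards the drum, over its dead point, until it snaps home and stays there; don't touch the lever with the gripper. Feel for the stop and ease off as soon as the lever is home, never lean on it or force it. Then draw the bar off and lay it flat on the counter, clear of the drum, without letting it drop, and leave the jam jar, the timer, the cup and the tea light where they stand.

Things in the scene. Friction and masses are not known exactly. Their poses are not given: they have to be found in the camera images.
- drum: Squat blue steel drum with a bright lid, fixed (full and heavy), 164 mm in diameter, lid top at 125 mm (121 mm when sealed), with a steel clamp ring round its rim (outer radius 90 mm, at height 112 mm). Origin: centre of the underside, on the counter; z up; the ring's lever is on the -y side. The drum may be turned by up to 0.2 rad.
- pivot (a point): Upright pivot pin of the lever, 106 mm from the drum's axis towards its -y, at height 112 mm; the lever swings level about it. Axes as the drum's. The lever trails the bar, for the socket is loose and a held bar gives: about 0.1 rad under full load, 0.05 rad at the dead point, so the bar must be swung past the lever's own home angle until the stop is felt.
- lever (a joint): Angle of the ring's lever (rad): 0 = open, straight out along the drum's -y; grows clockwise seen from above; 1.466 = home on its stop, along the drum's -x. A spring resists: 1.6 N m at 0.6 rad (13 N at the bar's middle), falling to nothing at the dead point, 1.428; past it the spring draws the lever home (0.1 N m), but friction (0.06 N m) may hang it there. Let go earlier, it swings back.
- stub_root (a point): Foot of the red stub, 24 mm from the pivot along the lever, height 112 mm, at the face of a steel collar 26 mm wide and 22 mm high that stops the socket; x points outwards along the stub, z up. Force of bar on lever: under 15 N once the lever is home, under 45 N at any time.
- stub_tip (a point): Free end of the red stub, 62 mm from the pivot; the stub is 38 mm long, 10 mm wide (level) and 15 mm high. Axes as stub_root.
- bar_center (a point): Middle of the loose extension bar (about 0.28 kg), at half its height, 14 mm above the counter as it lies; x points along the bar to its socket end, z up. The bar is straight, 223 mm long: black rubber grip 24 mm wide and 28 mm high from 115 mm behind this point to 35 mm ahead of it, then a steel neck and the steel socket. Grasp it here, across the grip.
- bar_mouth (a point): Mouth of the bar's socket, on the bar's axis, 100 mm ahead of bar_center. The socket is open at the end, 17 mm wide and 20 mm high inside, 44 mm deep, its mouth flared by some 4 mm a side. When fully on, the mouth rests at the collar, at stub_root. Axes as bar_center.
- jam_jar: Glass jam jar with dark lid, 64 mm wide, 99 mm high, standing beside the drum on the side away from the lever. Origin: centre of its underside.
- timer: Cream wind-up dough timer with wooden grip, 64 mm wide, 56 mm high. Origin: centre of its underside.
- cup: Green and white enamel cup with one handle, 64 x 89 mm, 48 mm high. Origin: centre of its underside.
- tea_light: Tea light, 38 mm wide, 15 mm high, near the back of the counter. Origin: centre of its underside.
Things that resemble listed ones, but are neither listed nor needed, are in the scene too. There is more than one size of the part that bears bar_center; the job needs the larger.

How it is judged:
By the outcome, as a careful person would: the job done as asked, in the order asked, and still so for the second after the job is handed in, with the robot touching nothing.
It also fails if it takes over 64 s, if anything falls off the work surface, if the arm or the gripper's body presses on something with over 40 N, if the wrist force passes 120 N, or if a joint passes its speed limit or range.

## Working session

There is one attempt and no reset: what is moved stays moved. The work goes in short steps, Python scripts to look and compute and a tool call to move; the robot and the scene stay as the last step left them, time stands still between calls to the robot, and variables do not carry over. Pictures are saved under pics/ and viewed, at most 10 in all, crops included, and the job is handed in when it is done.

Besides the shell and the picture viewer there is one more tool, called as name(argument=value, ...), one argument or row to a line, values as JSON. play_rows: Moves the arm, as the interface text tells. Its arguments: {"type":"object","properties":{"targets":{"type":"array"}},"required":["targets"]}

```bash
mkdir -p pics; cat > h.py <<'E'
import numpy as np, cv2
from cell import ctrl
def K(n):
    c=ctrl.calibration(n); f=192/np.tan(np.radians(c["vfov"])/2); return f,c["cx"],c["cy"],c
def cloud(n,dep,T=None):
    f,cx,cy,c=K(n); v,u=np.mgrid[:384,:512]
    P=np.stack([(u-cx)/f*dep,(v-cy)/f*dep,dep],-1)
    if T is None: T=np.array(c["extrinsics"])
    return P@T[:3,:3].T+T[:3,3]
def wT(s):
    from scipy.spatial.transform import Rotation as R
    T=np.eye(4); T[:3,:3]=R.from_euler('xyz',s["tool_rot"]).as_matrix(); T[:3,3]=s["eef_pos"]
    return T@np.array(ctrl.calibration("wrist")["mount"])
def get(n):
    s=ctrl.read_state(); im,d=ctrl.get_image(n)
    return im,d,cloud(n,d,wT(s) if n=="wrist" else None)
def save(im,name): cv2.imwrite("pics/"+name+".png",cv2.cvtColor(im,cv2.COLOR_RGB2BGR))
E
python3 - <<'E'
from h import *
np.set_printoptions(precision=1,suppress=True)
s=ctrl.read_state(); print({k:np.round(v,3) for k,v in s.items()})
ims=[]
for n in ["scene","side"]:
    im,d,P=get(n); ims.append(im)
    for t in ["drum","lever","bar_center","jam_jar","timer","cup","tea_light"]:
        for r in ctrl.trace(n,t):
            if r["confidence"]<.3: continue
            p=P[r["pixels"]&(d>0)]
            print(n,t,round(r["confidence"],2),r["bbox"],np.median(p,0),np.percentile(p,2,axis=0),np.percentile(p,98,axis=0))
    save(im,n)
    np.savez(n,im=im,d=d,P=P)
E
```

```text
{'clock': np.float64(0.0), 'qpos': array([-0.1,  0.6,  0. ,  1.5, -0. ,  1. , -0. ]), 'qd': array([-0., -0.,  0.,  0.,  0.,  0.,  0.]), 'tau': array([ -0. , -56.3,   1.2, -19.3,   0. ,   0. ,  -0. ]), 'eef_pos': array([649.4,   0. , 255.4]), 'tool_rot': array([-3.1,  0. ,  1.6]), 'force': array([ 0.7, -0.9, -0.8]), 'torque': array([0., 0., 0.]), 'gripper_force': np.float64(0.0), 'width': np.float64(85.427)}
scene drum 0.62 [168.9, 176.7, 237.4, 267.9] [568.7 150.6 119.7] [504.1  22.9  14. ] [664.2 217.6 125.9]
scene drum 0.43 [270.4, 158.4, 330.6, 178.6] [ 469.5 -290.3   21.4] [ 373.3 -330.1   -2.8] [ 580.5 -263.2   29.7]
scene lever 0.42 [204.6, 180.3, 231.2, 197.5] [603.5  15.1 118.9] [590.2 -75.7  11.4] [666.   44.7 130.5]
scene bar_center 0.61 [270.5, 158.6, 332.1, 178.1] [ 467.9 -289.5   21.9] [ 374.9 -330.3   -2.1] [ 574.4 -263.2   29.8]
scene bar_center 0.58 [275.6, 181.9, 283.7, 217.2] [ 477.4 -111.    18.5] [ 450.3 -189.2   -2.7] [512.  -56.9  22.1]
scene jam_jar 0.92 [174.6, 250.2, 203.1, 293.8] [542.6 269.1  81.7] [522.3 232.3   2.3] [584.4 291.3 100.7]
scene cup 0.46 [215
[... 279 characters left out ...]
 0.8   4.7] [663.7 194.3 125.9]
side lever 0.69 [288.2, 171.6, 301.8, 189.4] [602.3   1.6 118.4] [590.2 -36.6  97.1] [635.3  47.6 130. ]
side bar_center 0.93 [189.2, 257.8, 292.8, 282.9] [ 473.1 -304.8   21.6] [ 376.8 -330.8    1.6] [ 578.1 -273.2   29.2]
side bar_center 0.52 [231.7, 221.4, 265.3, 252.0] [ 489.1 -149.6   18.9] [ 449.8 -207.7    3.3] [520.1 -65.8  22. ]
side timer 0.62 [227.9, 174.5, 245.7, 192.3] [422.9 235.   30.6] [385.4 223.5 -73.3] [453.  652.7  53.6]
side cup 0.84 [292.4, 210.6, 323.6, 233.7] [647.3 -87.2  34.5] [ 603.4 -108.4   -0.7] [681.8   6.7  49. ]
side tea_light 0.75 [329.0, 297.2, 350.3, 319.1] [ 667.1 -411.8    8.8] [ 649.2 -432.    -0.8] [ 685.6 -373.6   15.9]
```

```bash
python3 - <<'E'
from h import *
a=[]
for n,(x0,y0,x1,y1) in {"scene":(150,110,350,310),"side":(180,130,380,330)}.items():
    im=np.load(n+".npz")["im"]; a.append(cv2.resize(im[y0:y1,x0:x1],(400,400),interpolation=2))
a=np.hstack(a); save(a,"both")
E
```

```text
(no output)
```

View pics/both.png

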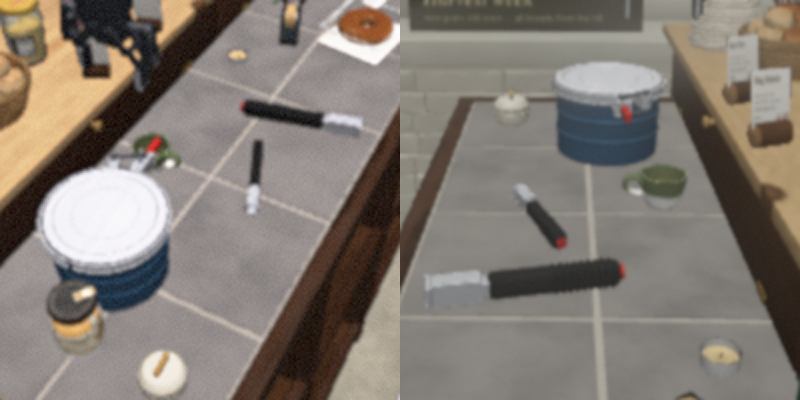

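The large bar (black grip, steel socket towards the robot) lies in the middle of the counter. The small look-alike lies between it and the drum, and the red stub points at the cup. I'll measure with the wrist camera.

```bash
python3 - <<'E'
from h import *
np.set_printoptions(precision=2,suppress=True)
im,d,P=get("wrist"); np.savez("wrist0",im=im,d=d,P=P)
print(ctrl.calibration("wrist")["mount"])
save(cv2.resize(im,(768,576),interpolation=2),"wrist0")
from scipy.optimize import least_squares
for n in ["scene","side","wrist0"]:
    z=np.load(n+".npz"); P=z["P"]; im=z["im"].astype(int); d=z["d"]
    m=(d>0)&(P[...,2]>115)&(P[...,2]<135)&(np.hypot(P[...,0]-585,P[...,1]-120)<100)
    p=P[m]; print(n,"top",m.sum(), p[:,2].min() if len(p) else 0, np.percentile(p[:,:2],[1,99],axis=0) if len(p) else 0)
    r=(im[...,0]>120)&(im[...,1]<70)&(im[...,2]<70)&(d>0)&(P[...,2]>80)&(P[...,2]<140)
    q=P[r]; print(" red",len(q),np.median(q,0) if len(q) else 0, np.percentile(q,[3,97],axis=0) if len(q) else 0)
E
```

```text
[[   0.     -0.96   -0.28   70.8 ]
 [   1.      0.      0.     -0.35]
 [   0.     -0.28    0.96 -116.76]
 [   0.      0.      0.      1.  ]]
scene top 2607 115.1603811469904 [[503.65  31.71]
 [672.82 215.46]]
 red 84 [ 525.37 -877.93  100.61] [[  405.56 -1016.82    85.06]
 [  608.36   -12.64   119.88]]
side top 805 115.11960473201975 [[502.65  32.77]
 [673.77 202.6 ]]
 red 14 [604.4  -35.1  115.33] [[600.32 -37.03 108.62]
 [609.07 -16.99 119.35]]
wrist0 top 25634 115.0972165345924 [[502.63  30.88]
 [674.7  152.83]]
 red 301 [606.2  -15.16 118.41] [[601.12 -30.65 116.48]
 [610.8    1.46 119.75]]
```

View pics/wrist0.png

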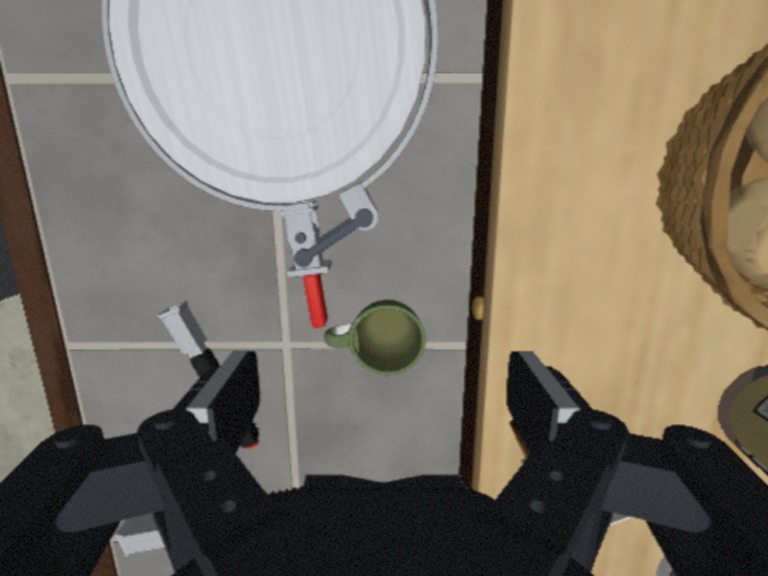

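Wrist view: the drum is at top left. The lever comes off at about (300,215), its collar is at (310,270) and the red stub runs from (312,275) to (319,327). The cup is at (385,340) and the small bar at lower left. Next I fit the drum, the stub and the large bar.

```bash
python3 - <<'E'
from h import *
from scipy.optimize import least_squares
np.set_printoptions(precision=2,suppress=True)
z=np.load("wrist0.npz"); P=z["P"]; im=z["im"].astype(int); d=z["d"]
# lid edge: contour of everything z>108
C=np.array([588.,122.])
for n in ["wrist0","scene"]:
    z=np.load(n+".npz"); Q=z["P"][z["d"]>0]; Q=Q[(Q[:,2]>105)&(Q[:,2]<135)]
    rr=Q[:,:2]-C; a=np.arctan2(rr[:,1],rr[:,0]); r=np.hypot(*rr.T); E=[]
    for b in np.arange(-np.pi,np.pi,.06):
        if abs(b+np.pi/2)<.5: continue
        s=(abs(a-b)<.03)&(r<100)
        if s.sum()>20: E.append(Q[s][np.argsort(r[s])[-3]])
    E=np.array(E)
    f=least_squares(lambda v:np.hypot(E[:,0]-v[0],E[:,1]-v[1])-v[2],[*C,90],loss="soft_l1")
    g=least_squares(lambda v:np.hypot(E[:,0]-v[0],E[:,1]-v[1])-90,[*C],loss="soft_l1")
    print(n,len(E),f.x,g.x)
r=(im[...,0]>110)&(im[...,1]<70)&(im[...,2]<70)&(d>0)&(P[...,2]>113)&(P[...,2]<122)
q=P[r]; m=q.mean(0); u=np.linalg.svd(q-m)[2][0]; u*=-np.sign(u[1]); t=(q-m)@u
print("stub",len(q),m,u,np.percentile(t,[1,99]),"root",m+u*t.min(),"tip",m+u*t.max(),"z",np.median(q[:,2]))
print("angle from -y (cw+)",np.arctan2(-u[0],-u[1]))
for v,uu in [(250,350),(250,400),(100,350),(170,327)]: print("shelf",P[v,uu])
# cells near pivot
for n in ["scene","side"]:
    z=np.load(n+".npz"); Q=z["P"]; I=z["im"].astype(int)
    mk=(Q[...,2]>8)&(Q[...,2]<34)&(abs(Q[...,0]-470)<130)&(Q[...,1]<-240)&(Q[...,1]>-360)
    q=Q[mk]; c=I[mk]; top=q[:,2]>15; q=q[top]; c=c[top]
    mm=q.mean(0); w=np.linalg.svd((q-mm)[:,:2],full_matrices=False)[2][0]; w*=-np.sign(w[0]); t=(q-mm)[:,:2]@w
    dark=c.max(1)<75; br=c.min(1)>110
    print(n,"bar",mm,w,np.percentile(t,[0.5,99.5]),"ends",mm[:2]+w*t.min(),mm[:2]+w*t.max(),"dark",np.percentile(t[dark],[2,98]),"bright",np.percentile(t[br],[2,98]))
    print("  width",np.percentile((q-mm)[:,:2]@[-w[1],w[0]],[2,98]))
E
```

```text
wrist0 88 [588.76  86.88  73.83] [587.28  68.18]
scene 68 [587.08 133.11  87.81] [587.4  130.31]
stub 309 [606.15 -14.99 118.22] [ 0.12 -0.99  0.  ] [-16.93  16.68] root [603.96   2.43 118.2 ] tip [608.25 -31.76 118.23] z 118.38010882802959
angle from -y (cw+) -0.12491219283478933
shelf [691.95  10.36 261.94]
shelf [779.75 -51.11 148.8 ]
shelf [722.69  76.94 149.21]
shelf [710.62  20.78 143.1 ]
scene bar [ 471.89 -290.34   24.25] [-0.97 -0.22] [-114.    103.03] ends [ 584.83 -264.56] [ 370.85 -313.4 ] dark [-104.87   29.75] bright [ 35.51 102.88]
  width [-9.56 15.1 ]
side bar [ 474.82 -303.39   24.44] [-0.98 -0.21] [-112.96  103.83] ends [ 587.41 -279.34] [ 372.54 -325.23] dark [-103.9    32.85] bright [ 38.45 103.12]
  width [-15.85   7.81]
```

play_rows(
  targets=[
    [0,-4,-2.5,0,-8.5],
    [0,-8,-5,0,-17],
    [0,-12,-7,0,-25.5],
    [0,-16,-10,0,-34],
    [0,-20,-12,0,-42.5],
    [0,-24,-14,0,-51],
    [0,-27,-16,1,-59.5],
    [0,-29.5,-17.4,2,-68],
    [0,-29.5,-17.4,4,-76.5],
    [0,-29.5,-17.4,5,-85],
  ],
)

```text
clock: 1.85
eef_pos: [474.5, -296.3, 205.2]
tool_rot: [3.141, -0.001, 3.057]
force: [-0.2, 1.0, -0.1]
width: 85.4
gripper_force: 0.0
```

play_rows(
  targets=[
    [0,0,0,0,-8],
    [0,0,0,0,-16],
    [0,0,0,0,-17.5],
    [0,0,0,0,-17.5],
    [0,0,0,0,-17.5],
  ],
)

```text
clock: 2.35
eef_pos: [476.0, -295.1, 206.4]
tool_rot: [-3.141, 0.0, -2.926]
force: [0.1, -0.5, 0.8]
width: 85.2
gripper_force: 0.0
```

```bash
python3 - <<'E'
from h import *
np.set_printoptions(precision=3,suppress=True)
s=ctrl.read_state(); print(s["clock"],s["eef_pos"],s["tool_rot"],s["qpos"],s["force"])
im,d,P=get("wrist"); np.savez("wrist1",im=im,d=d,P=P)
save(cv2.resize(im,(640,480),interpolation=2),"wrist1")
for r in ctrl.trace("wrist","bar_center"):
    m=r["pixels"]&(d>0)&(P[...,2]>6)&(P[...,2]<40)
    q=P[m]; print(r["confidence"],r["bbox"],len(q))
    if len(q)<200: continue
    # top-surface
    (c,wh,a)=cv2.minAreaRect(q[:,:2].astype(np.float32)); print(c,wh,a)
    t=q[q[:,2]>19]; mm=t.mean(0)[:2]; w=np.linalg.svd(t[:,:2]-mm,full_matrices=False)[2][0]; w*=-np.sign(w[0])
    n=np.array([-w[1],w[0]]); l=(t[:,:2]-mm)@w; k=(t[:,:2]-mm)@n
    print(np.degrees(np.arctan2(w[1],w[0])),mm,np.percentile(l,[.5,99.5]),np.percentile(k,[1,99]),np.percentile(t[:,2],[5,50,95]))
    for lo in range(-110,110,20):
        e=(l>lo)&(l<lo+20)
        if e.sum()>20: print(lo+10,e.sum(),np.percentile(k[e],[1,99]),mm+w*(lo+10)+n*np.percentile(k[e],[1,99]).mean())
E
```

```text
2.35 [ 476.034 -295.075  206.426] [-3.141  0.    -2.926] [ 0.788  0.592 -0.435  1.817  0.333  0.804  1.972] [ 0.106 -0.527  0.833]
0.78 [239.5, 71.3, 268.6, 263.1] 3981
(479.6148681640625, -293.8782958984375) (217.7152557373047, 28.576852798461914) 12.462456703186035
-167.51252773264568 [ 466.798 -296.841] [-119.353   95.515] [-11.401  11.577] [22.292 26.699 28.107]
-100 298 [-11.279  11.498] [ 564.456 -275.325]
-80 315 [-11.162  11.365] [ 544.927 -279.642]
-60 317 [-10.993  10.935] [ 525.372 -283.839]
-40 339 [-10.867  11.912] [ 505.965 -288.702]
-20 367 [-10.71  11.79] [ 486.442 -293.044]
0 383 [-11.694  11.401] [ 466.766 -296.698]
20 393 [-11.579  11.218] [ 447.232 -300.989]
40 360 [-11.132   9.661] [ 427.585 -304.772]
60 446 [-11.036  11.521] [ 408.27  -310.051]
80 496 [-10.839  11.345] [ 388.745 -314.386]
100 170 [-13.655  14.098] [ 369.212 -318.679]
0.61 [319.0, 185.8, 461.6, 226.9] 2343
(485.01519775390625, -132.37203979492188) (21.082544326782227, 160.2018585205078) 21.921009063720703
112.75286423251973 [ 483.829 -126.372] [-78.29   72.384] [-7.928  7.884] [19.085 19.678 20.724]
-80 61 [-6.815  7.426] [ 514.488 -200.264]
-60 134 [-7.511  8.06 ] [ 506.782 -181.809]
-40 152 [-7.209  7.84 ] [ 499.008 -163.381]
-20 129 [-6.451  7.454] [ 491.102 -145.009]
0 123 [-5.972  6.62 ] [ 483.53  -126.497]
20 79 [-5.872  5.959] [ 476.054 -107.945]
40 181 [-8.42  7.8 ] [468.645 -89.364]
60 188 [-8.318  7.835] [460.846 -70.947]
```

View pics/wrist1.png

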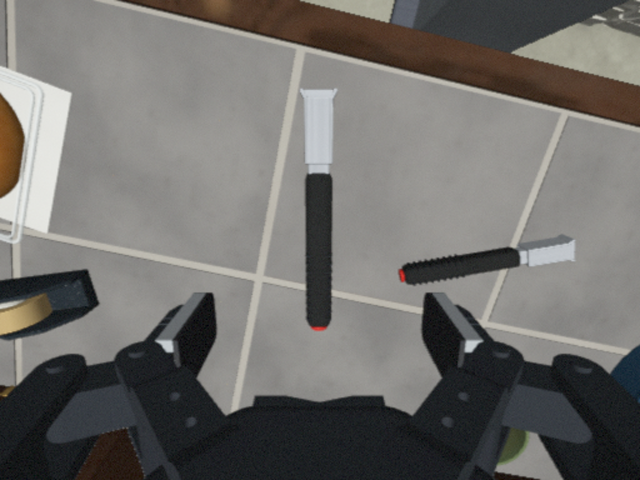

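View: the big bar lies along the camera's vertical at column ~318, mouth at row 90, red end at row 327. It's well aligned, so I'll descend and grasp.

play_rows(
  targets=[
    [0,0.8,0,3,0],
    [0,0.8,0,7,0],
    [0,0.8,0,11,0],
    [0,0.8,0,14.5,0],
    [0,0.8,0,16.5,0],
    [0,0.8,0,17.4,0],
    [0,0.8,0,17.7,0],
    [0,0.8,0,17.7,0],
  ],
)

```text
clock: 3.25
eef_pos: [468.8, -296.8, 29.8]
tool_rot: [-3.141, 0.001, -2.924]
force: [0.2, -0.4, -0.4]
width: 85.2
gripper_force: 0.0
```

play_rows(
  targets=[
    [0.4,0,0,0,0],
    [0.6,0,0,0,0],
    [0.8,0,0,0,0],
    [1,0,0,0,0],
    [1,0,0,0,0],
    [1,0,0,0,0],
    [1,0,0,0,0],
    [1,0,0,0,0],
  ],
)

```text
clock: 4.05
eef_pos: [468.5, -297.0, 29.9]
tool_rot: [-3.141, 0.001, -2.924]
force: [-0.6, 0.3, 5.0]
width: 22.9
gripper_force: 60.5
```

play_rows(
  targets=[
    [1,0,0,-2,0],
    [1,0,0,-5,0],
    [1,-1,0.5,-8,7],
    [1,-3,1.5,-10,15],
    [1,-5,3,-10,23],
    [1,-7,4,-10,31],
    [1,-9,5,-10,39],
    [1,-11,6.2,-10,47],
    [1,-13,7.4,-10,55],
    [1,-15,8.5,-10,63],
  ],
)

```text
clock: 5.05
eef_pos: [596.2, -180.1, 128.7]
tool_rot: [-3.141, -0.002, 2.255]
force: [0.5, -0.4, -2.2]
width: 22.6
gripper_force: 59.4
```

```bash
cat > to.py <<'E'
import sys
from h import *
from scipy.spatial.transform import Rotation as R
s=ctrl.read_state(); T=R.from_euler('xyz',s["tool_rot"]).as_matrix()
g=np.array([float(a) for a in sys.argv[1:4]]); yaw=float(sys.argv[4])
cur=np.degrees(np.arctan2(T[1,0],T[0,0]))
print("cm",np.round(T.T@(g-s["eef_pos"])/10,2),"spin",round(-((yaw-cur+180)%360-180),2),"at",np.round(s["eef_pos"],1),round(cur,2),np.round(s["qpos"],2),np.round(s["force"],1),s["clock"])
E
python3 to.py 624 -157 128 97.2
```

```text
cm [0.03 3.61 0.06] spin 31.99 at [ 596.2 -180.1  128.7] 129.19 [ 0.28  0.74 -0.05  1.7   0.05  0.7   0.89] [ 0.5 -0.4 -2.2] 5.05
```

play_rows(
  targets=[
    [1,0,1,0,8],
    [1,0,2,0,16],
    [1,0,3,0,24],
    [1,0,3.6,0,31],
    [1,0,3.6,0,32],
    [1,0,3.6,0,32],
    [1,0,3.6,0,32],
  ],
)

```text
clock: 5.75
eef_pos: [623.3, -158.9, 129.0]
tool_rot: [-3.141, -0.0, 1.703]
force: [-0.7, 0.4, -2.2]
width: 22.9
gripper_force: 59.4
```

```bash
python3 - <<'E'
from h import *
np.set_printoptions(precision=2,suppress=True)
s=ctrl.read_state(); print(s["clock"],s["eef_pos"],s["tool_rot"],s["force"])
im,d,P=get("wrist"); np.savez("wrist2",im=im,d=d,P=P)
I=im.astype(int)
save(cv2.resize(im[60:360,56:456],(800,600),interpolation=2),"wrist2")
r=(I[...,0]>110)&(I[...,1]<70)&(I[...,2]<70)&(d>0)&(P[...,2]>110)&(P[...,2]<124)&(P[...,1]>-60)
q=P[r]; m=q.mean(0); u=np.linalg.svd(q-m)[2][0]; u*=-np.sign(u[1]); t=(q-m)@u
print("stub",len(q),m,u,"root",m+u*t.min(),"tip",m+u*t.max())
# bar top points in tool coordinates
f,cx,cy,c=K("wrist"); v,uu=np.mgrid[:384,:512]
X=np.stack([(uu-cx)/f*d,(v-cy)/f*d,d],-1)@np.array(c["mount"])[:3,:3].T+np.array(c["mount"])[:3,3]
b=X[(d>0)&(X[...,0]>15)&(X[...,0]<110)&(abs(X[...,1])<25)&(X[...,2]>-15)&(X[...,2]<22)]
print("max x",np.percentile(b[:,0],99.5))
for lo in range(15,110,10):
    e=b[(b[:,0]>=lo)&(b[:,0]<lo+10)]
    if len(e)>20:
        k=np.percentile(e[:,1],[2,98]); print(lo+5,len(e),k,k.mean(),"ztop",np.percentile(e[:,2],[5,50]))
E
```

```text
5.75 [ 623.28 -158.85  129.02] [-3.14 -0.    1.7 ] [-0.73  0.35 -2.2 ]<stdin>:8: RuntimeWarning: Mean of empty slice.
  ret = um.true_divide(
Traceback (most recent call last):
ValueError: zero-size array to reduction operation minimum which has no identity
```

View pics/wrist2.png

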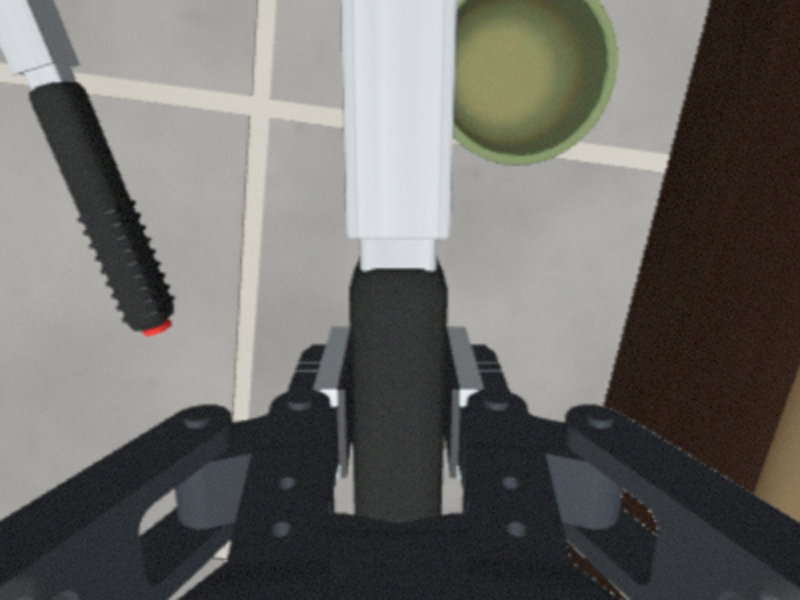

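The bar is held centred at column ~400; the mouth is above my crop. I'll reuse the stored full frame.

```bash
python3 - <<'E'
from h import *
np.set_printoptions(precision=2,suppress=True)
z=np.load("wrist2.npz"); im,d,P=z["im"],z["d"],z["P"]; I=im.astype(int)
save(cv2.resize(im[0:200,100:400],(780,520),interpolation=2),"wrist2b")
r=(I[...,0]>100)&(I[...,1]<60)&(I[...,2]<60); print("red px",r.sum(), np.argwhere(r)[:3], P[r][:5])
f,cx,cy,c=K("wrist"); v,uu=np.mgrid[:384,:512]; M=np.array(c["mount"])
X=np.stack([(uu-cx)/f*d,(v-cy)/f*d,d],-1)@M[:3,:3].T+M[:3,3]
b=X[(d>0)&(X[...,0]>15)&(X[...,0]<120)&(abs(X[...,1])<25)&(X[...,2]>-15)&(X[...,2]<22)]
print("max x",np.percentile(b[:,0],99.5))
for lo in range(15,120,10):
    e=b[(b[:,0]>=lo)&(b[:,0]<lo+10)]
    if len(e)>20:
        k=np.percentile(e[:,1],[2,98]); print(lo+5,len(e),k,k.mean(),"ztop",np.percentile(e[:,2],[5,50]))
E
```

```text
red px 28 [[220 139]
 [220 140]
 [221 138]] [[ 520.71 -200.96    7.13]
 [ 521.7  -200.74    7.33]
 [ 521.18 -200.43   10.6 ]
 [ 522.18 -200.19   10.86]
 [ 522.37 -200.94    9.02]]
max x 97.94663717706928
20 965 [-11.87  10.94] -0.46500735193996245 ztop [2.11 3.41]
30 1075 [-11.16  10.27] -0.4411497439915246 ztop [2.63 5.22]
40 842 [-10.95  10.06] -0.4480131407026713 ztop [2.06 3.49]
50 1197 [-11.35  10.58] -0.3857280001285517 ztop [1.86 2.83]
60 1298 [-11.3   10.53] -0.38456322790520936 ztop [1.77 2.75]
70 1380 [-11.34  10.6 ] -0.36770402754251474 ztop [1.72 2.77]
80 1459 [-11.25  10.59] -0.33095712673100053 ztop [1.7  2.78]
90 1633 [-11.77  11.1 ] -0.33220678979655993 ztop [1.82 3.05]
100 675 [-14.26  13.72] -0.2733735347044739 ztop [2.3  3.61]
```

View pics/wrist2b.png

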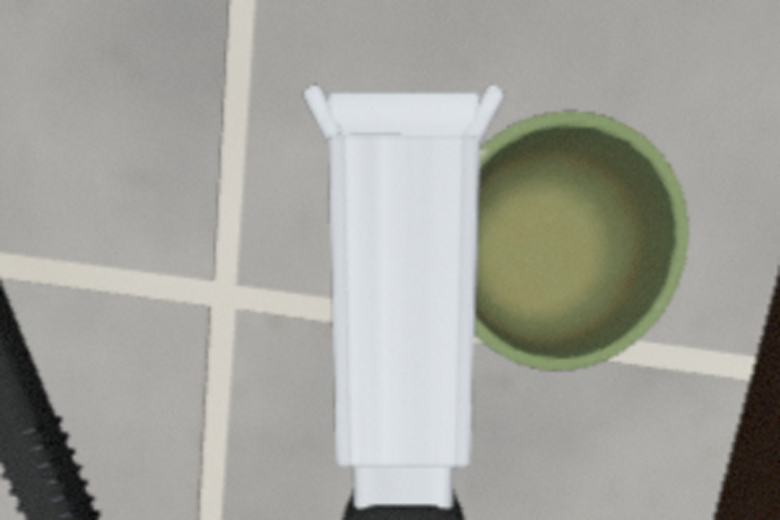

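play_rows(
  targets=[
    [1,0,0.13,0.1,0.4],
    [1,0.8,0.13,0.1,0.4],
    [1,1.6,0.13,0.1,0.4],
    [1,2.2,0.13,0.1,0.4],
    [1,2.7,0.13,0.1,0.4],
    [1,3.2,0.13,0.1,0.4],
    [1,3.7,0.13,0.1,0.4],
    [1,3.7,0.13,0.1,0.4],
  ],
)

```text
clock: 6.6
eef_pos: [620.5, -120.2, 128.3]
tool_rot: [-3.142, -0.001, 1.696]
force: [-0.1, -0.1, -2.6]
width: 22.8
gripper_force: 59.4
```

```bash
python3 - <<'E'
from h import *
np.set_printoptions(precision=2,suppress=True)
s=ctrl.read_state(); print(s["clock"],s["eef_pos"],s["tool_rot"],s["force"],s["torque"])
im,d,P=get("wrist"); np.savez("wrist3",im=im,d=d,P=P); I=im.astype(int)
a,_,_=get("scene"); b,_,_=get("side")
out=np.hstack([cv2.resize(im[:130,180:310],(400,400),interpolation=2),cv2.resize(b[160:240,255:335],(400,400),interpolation=2)])
save(out,"ins")
r=(I[...,0]>100)&(I[...,1]<60)&(I[...,2]<60)&(P[...,1]>-60); q=P[r]; print(len(q),np.percentile(q,[2,50,98],axis=0) if len(q) else 0)
E
```

```text
6.6 [ 620.49 -120.23  128.31] [-3.14 -0.    1.7 ] [-0.11 -0.14 -2.63] [ 0.02 -0.02 -0.01]
198 [[600.44 -20.97 115.74]
 [608.65 -14.42 117.74]
 [610.37  -8.75 119.3 ]]
```

View pics/ins.png

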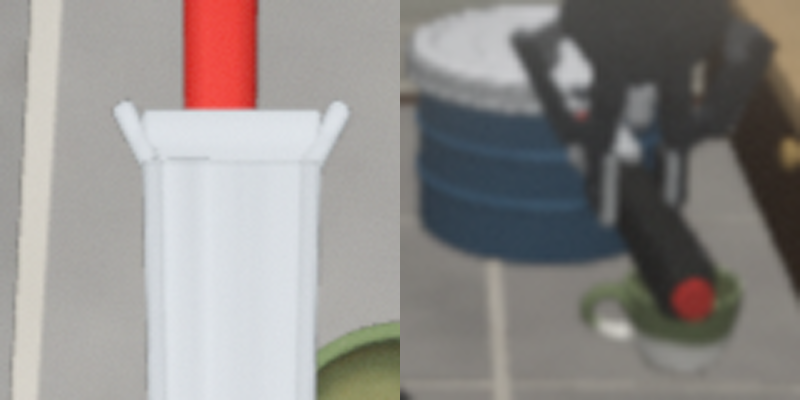

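Wrist view: the stub enters the mouth at column 220, against the socket centre at 232, so the bar sits about 1.6 mm too far right. I'll correct that and push on.

play_rows(
  targets=[
    [1,0,-0.15,0,0],
    [1,0.6,-0.15,0,0],
    [1,1.2,-0.15,0,0],
    [1,1.7,-0.15,0,0],
    [1,2.1,-0.15,0,0],
    [1,2.4,-0.15,0,0],
    [1,2.4,-0.15,0,0],
  ],
)

```text
clock: 7.45
eef_pos: [616.0, -97.0, 128.3]
tool_rot: [-3.142, -0.0, 1.696]
force: [0.4, -0.2, -3.2]
width: 22.6
gripper_force: 59.4
```

play_rows(
  targets=[
    [1,0.1,0,0,0],
    [1,0.15,0,0,0],
    [1,0.15,0,0,0],
  ],
)

```text
clock: 7.75
eef_pos: [615.8, -96.5, 128.3]
tool_rot: [-3.142, 0.0, 1.694]
force: [-0.6, -0.4, -2.3]
width: 22.8
gripper_force: 59.4
```

play_rows(
  targets=[
    [1,0.1,0,0,0],
    [1,0.2,0,0,0],
    [1,0.2,0,0,0],
  ],
)

```text
clock: 8.05
eef_pos: [615.6, -95.0, 128.4]
tool_rot: [3.141, 0.001, 1.694]
force: [0.2, -1.3, -2.4]
width: 23.1
gripper_force: 59.4
```

```bash
python3 - <<'E'
from h import *
np.set_printoptions(precision=2,suppress=True)
s=ctrl.read_state(); print(s["clock"],s["eef_pos"],s["tool_rot"],s["force"],s["torque"])
im,d,P=get("wrist"); np.savez("wrist3",im=im,d=d,P=P)
save(cv2.resize(im[:160,150:350],(800,640)[:2],interpolation=2)[:600],"ins2")
E
```

```text
8.05 [615.62 -95.01 128.38] [3.14 0.   1.69] [ 0.23 -1.32 -2.41] [-0.33 -0.02 -0.01]
```

View pics/ins2.png

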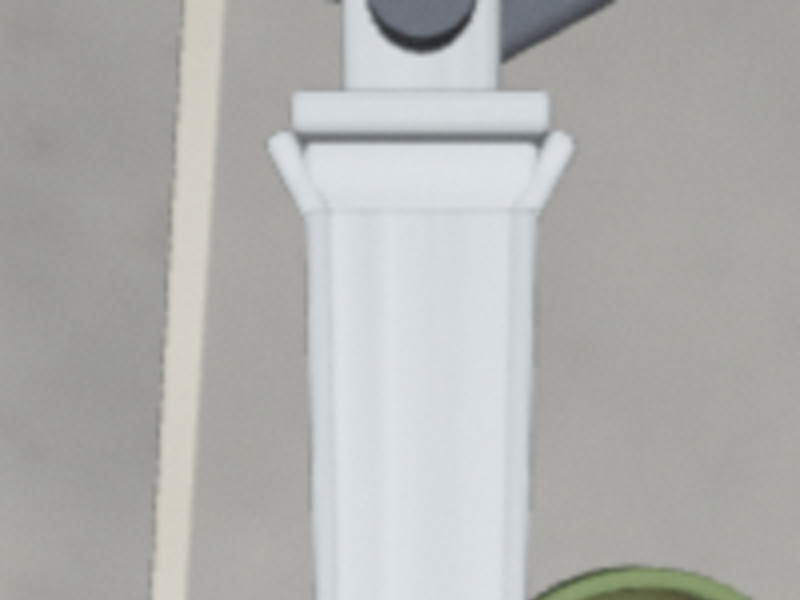

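The socket mouth (row ~145) sits against the collar (row ~115-135), and slight contact is felt. I'll start the arc about the pivot, r ≈ 123.5 mm.

play_rows(
  targets=[
    [1,0.02,-0.65,0,3],
    [1,0.07,-1.29,0,6],
    [1,0.15,-1.93,0,9],
    [1,0.27,-2.57,0,12],
    [1,0.42,-3.2,0,15],
    [1,0.6,-3.82,0,18],
    [1,0.82,-4.43,0,21],
    [1,1.07,-5.02,0,24],
    [1,1.35,-5.61,0,27],
    [1,1.66,-6.18,0,30],
  ],
)

```text
clock: 9.1
eef_pos: [555.1, -87.0, 128.9]
tool_rot: [3.134, 0.0, 1.169]
force: [5.3, -2.5, -6.0]
width: 23.1
gripper_force: 59.0
```

```bash
cat > st.py <<'E'
from h import *
np.set_printoptions(precision=2,suppress=True)
s=ctrl.read_state(); p=np.array(s["eef_pos"]); w=s["tool_rot"][2]
x=np.array([np.cos(w),np.sin(w)]); y=np.array([x[1],-x[0]]); F=np.array(s["force"])
r=np.array([600.2,27.8])-p[:2]
print(round(s["clock"],2),p,"bar angle",round(np.radians(97.06)-w,3),"pivot in tool",r@x,r@y,"F tool x,y",F[:2]@x,F[:2]@y,"Fz",F[2],"tq",s["torque"],"q",np.array(s["qpos"]))
E
python3 st.py
```

```text
9.1 [555.06 -87.03 128.9 ] bar angle 0.525 pivot in tool 123.34079704798698 -3.338125993177135 F tool x,y -0.22444428644750888 5.844870965180044 Fz -6.0324536317426976 tq [-0.87 -1.03  0.18] q [-0.06  0.69  0.26  1.89 -0.3   0.59 -0.02]
```

play_rows(
  targets=[
    [1,0.02,-0.65,0,3],
    [1,0.07,-1.29,0,6],
    [1,0.15,-1.93,0,9],
    [1,0.27,-2.57,0,12],
    [1,0.42,-3.2,0,15],
    [1,0.6,-3.82,0,18],
    [1,0.82,-4.43,0,21],
    [1,1.07,-5.02,0,24],
    [1,1.35,-5.61,0,27],
    [1,1.66,-6.18,0,30],
  ],
)

```text
clock: 10.1
eef_pos: [504.2, -48.2, 128.8]
tool_rot: [3.135, -0.002, 0.644]
force: [4.2, -5.4, -6.2]
width: 22.9
gripper_force: 59.0
```

```bash
python3 st.py;python3 - <<'E'
from h import *
im,d,P=get("wrist"); np.savez("wrist4",im=im,d=d,P=P)
save(cv2.resize(im[:160,150:350],(800,640)[:2],interpolation=2)[:600],"sw1")
E
```

```text
10.1 [504.17 -48.25 128.76] bar angle 1.05 pivot in tool 122.4576640653718 -3.1006753432379672 F tool x,y 0.13900163933272808 6.8785478520880385 Fz -6.2342169186325 tq [-1.24 -0.66 -0.02] q [-0.23  0.66  0.4   2.04 -0.48  0.53 -0.41]
```

View pics/sw1.png

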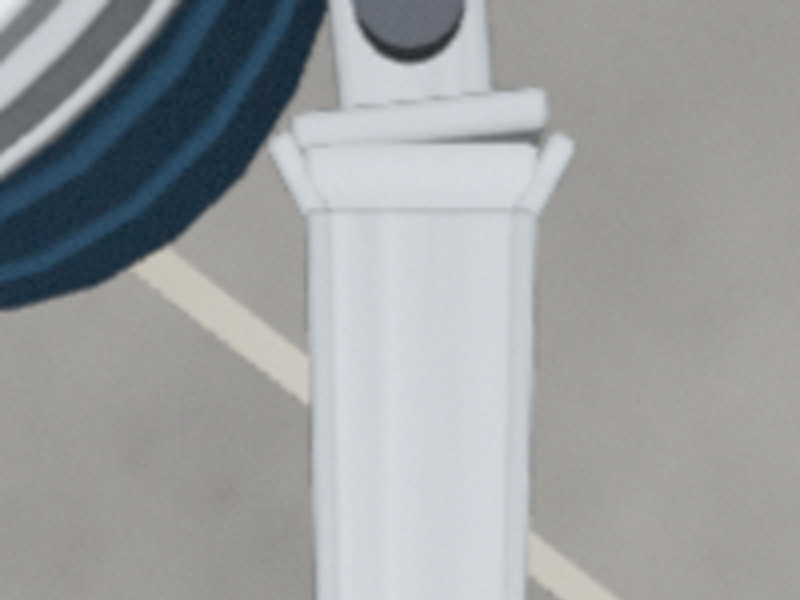

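The collar is tilted about 5° against the mouth, so the lever trails as described and the socket is still fully on. Continuing.

play_rows(
  targets=[
    [1,0.01,-0.43,0,2],
    [1,0.03,-0.86,0,4],
    [1,0.07,-1.29,0,6],
    [1,0.12,-1.72,0,8],
    [1,0.19,-2.15,0,10],
    [1,0.27,-2.57,0,12],
    [1,0.37,-2.99,0,14],
    [1,0.48,-3.4,0,16],
    [1,0.6,-3.82,0,18],
    [1,0.67,-4.02,0,19],
  ],
)

```text
clock: 11.15
eef_pos: [484.2, -11.0, 128.6]
tool_rot: [3.139, -0.003, 0.314]
force: [2.6, -3.3, -4.2]
width: 23.1
gripper_force: 59.5
```

```bash
python3 st.py
```

```text
11.15 [484.25 -11.02 128.59] bar angle 1.38 pivot in tool 122.269434740355 -1.1573372020763395 F tool x,y 1.4315553019582987 3.896818066411313 Fz -4.198777499929393 tq [-0.77 -0.46 -0.25] q [-0.36  0.66  0.49  2.1  -0.6   0.52 -0.68]
```

play_rows(
  targets=[
    [1,0,-0.22,0,1],
    [1,0.01,-0.43,0,2],
    [1,0.02,-0.65,0,3],
    [1,0.03,-0.86,0,4],
    [1,0.05,-1.08,0,5],
    [1,0.05,-1.08,0,5],
  ],
)

```text
clock: 11.75
eef_pos: [479.0, 1.5, 128.1]
tool_rot: [-3.14, 0.002, 0.23]
force: [0.2, -0.8, -1.9]
width: 22.8
gripper_force: 59.7
```

```bash
python3 st.py
```

```text
11.75 [479.04   1.47 128.06] bar angle 1.465 pivot in tool 123.97384836593788 1.922040497961545 F tool x,y -0.022819306213899916 0.7657485708175613 Fz -1.919494592143114 tq [ 0.01 -0.05 -0.  ] q [-0.4   0.66  0.51  2.11 -0.63  0.53 -0.76]
```

play_rows(
  targets=[
    [1,0,-0.11,0,0.5],
    [1,0,-0.22,0,1],
    [1,0,-0.22,0,1],
  ],
)

```text
clock: 12.05
eef_pos: [479.3, 2.7, 128.2]
tool_rot: [-3.141, 0.0, 0.211]
force: [-0.3, 0.8, -3.1]
width: 22.8
gripper_force: 59.7
```

```bash
python3 st.py
```

```text
12.05 [479.25   2.7  128.25] bar angle 1.483 pivot in tool 123.52319042034682 0.8033138442377327 F tool x,y -0.07969047603596337 -0.8225897607074865 Fz -3.09683290569214 tq [ 0.02 -0.05 -0.  ] q [-0.41  0.66  0.51  2.11 -0.64  0.53 -0.77]
```

play_rows(
  targets=[
    [1,0,-0.11,0,0.5],
    [1,0,-0.22,0,1],
    [1,0.01,-0.33,0,1.5],
    [1,0.01,-0.43,0,2],
    [1,0.01,-0.43,0,2],
  ],
)

```text
clock: 12.55
eef_pos: [478.9, 6.2, 128.3]
tool_rot: [3.141, -0.0, 0.175]
force: [0.4, -2.6, -2.0]
width: 22.8
gripper_force: 59.7
```

```bash
python3 st.py; python3 - <<'E'
from h import *
np.set_printoptions(precision=3,suppress=True)
im,d,P=get("wrist"); np.savez("wrist5",im=im,d=d,P=P)
save(np.hstack([cv2.resize(im[:160,150:350],(800,640),interpolation=2)[:600]]),"home")
E
```

```text
12.55 [478.85   6.17 128.34] bar angle 1.519 pivot in tool 123.26082911390164 -0.13489330321450715 F tool x,y -0.09046917795462683 2.5827580098142446 Fz -2.0265729066161247 tq [-0.48 -0.09 -0.1 ] q [-0.42  0.66  0.53  2.11 -0.65  0.53 -0.81]
```

View pics/home.png

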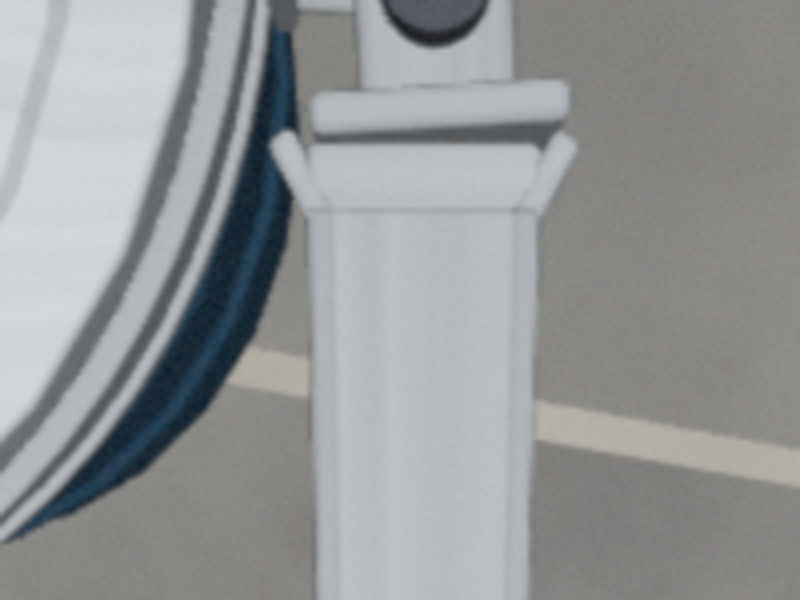

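The collar is tilted ~3° against the bar, so the lever is near 1.466, and a small force is rising. I'll check the lid height and nudge once more to confirm the stop.

```bash
python3 - <<'E'
from h import *
for n in ["wrist0","wrist4","wrist5"]:
    P=np.load(n+".npz")["P"]; m=np.hypot(P[...,0]-587.5,P[...,1]-133.5)<72
    print(n,m.sum(),np.median(P[m][:,2]) if m.any() else 0)
for n in ["side","scene"]:
    im,d,P=get(n); P0=np.load(n+".npz")["P"]
    for Q in (P0,P):
        m=(np.hypot(Q[...,0]-587.5,Q[...,1]-133.5)<65)&(Q[...,2]>110)&(Q[...,2]<132); print(n,m.sum(),np.median(Q[m][:,2]))
E
```

```text
wrist0 17535 119.37118507641847
wrist4 1543 117.17554433532175
wrist5 17915 116.86575621016141
side 364 121.06934620921501
side 367 118.55581073807218
scene 1319 120.02720302201215
scene 1324 117.55305473668056
```

play_rows(
  targets=[
    [1,0,-0.11,0,0.5],
    [1,0,-0.2,0,1],
    [1,0,-0.2,0,1],
  ],
)

```text
clock: 13.0
eef_pos: [478.7, 7.6, 128.4]
tool_rot: [3.14, -0.001, 0.157]
force: [1.8, -4.5, -3.9]
width: 22.6
gripper_force: 59.6
```

```bash
python3 st.py
```

```text
13.0 [478.73   7.61 128.39] bar angle 1.537 pivot in tool 123.12854533158266 -0.9739575689065239 F tool x,y 1.0882706573763823 4.75807668293362 Fz -3.852102298482297 tq [-1.1  -0.23 -0.32] q [-0.43  0.66  0.53  2.11 -0.66  0.53 -0.82]
```

The force climbs steadily, which is the stop. Easing off to line up with the home angle.

play_rows(
  targets=[
    [1,0,0.22,0,-1],
    [1,0.01,0.43,0,-2],
    [1,0.02,0.65,0,-3],
    [1,0.02,0.8,0,-3.8],
    [1,0.02,0.8,0,-3.8],
    [1,0.02,0.8,0,-3.8],
  ],
)

```text
clock: 13.6
eef_pos: [479.7, 1.2, 128.3]
tool_rot: [-3.141, 0.0, 0.225]
force: [-0.6, 0.1, -1.9]
width: 22.8
gripper_force: 59.7
```

```bash
python3 st.py; python3 - <<'E'
from h import *
np.set_printoptions(precision=3,suppress=True)
im,d,P=get("wrist"); np.savez("wrist6",im=im,d=d,P=P)
def coll(n):
    z=np.load(n+".npz"); g=cv2.cvtColor(z["im"],cv2.COLOR_RGB2GRAY)[:60,200:310]
    g=cv2.resize(g,None,fx=4,fy=4,interpolation=2)
    L=cv2.createLineSegmentDetector().detect(g)[0][:,0]/4
    for l in L:
        a=np.degrees(np.arctan2(l[3]-l[1],l[2]-l[0])); a=(a+90)%180-90
        if abs(a)<15 and np.hypot(l[2]-l[0],l[3]-l[1])>20: print(n,"deg",round(a,2),"row",round((l[1]+l[3])/2,1),"cols",l[0]+200,l[2]+200)
for n in ["wrist3","wrist4","wrist5","wrist6"]: coll(n)
E
```

```text
13.6 [479.66   1.21 128.28] bar angle 1.469 pivot in tool 123.4311453784351 1.030471384699042 F tool x,y -0.5312353450391673 -0.2226460440101718 Fz -1.9333659122955122 tq [0.05 0.01 0.02] q [-0.4   0.66  0.51  2.11 -0.64  0.53 -0.76]
wrist3 deg -0.02 row 35.6 cols 282.03152 227.34393
wrist3 deg -0.02 row 33.0 cols 223.5939 287.03165
wrist4 deg -0.95 row 35.8 cols 282.04285 249.84349
wrist5 deg -0.04 row 35.8 cols 283.90674 227.96857
wrist5 deg -3.33 row 31.6 cols 228.30655 291.10675
wrist6 deg 0.06 row 35.8 cols 282.97034 228.2809
wrist6 deg -0.14 row 31.2 cols 228.28175 291.4079
```

Load-free and aligned: the lever angle by collar is ≈1.466, so it's home. Centre laterally by 1.5 mm and draw off.

play_rows(
  targets=[
    [1,0,0.15,0,0],
    [1,-0.3,0.15,0,0],
    [1,-0.8,0.15,0,0],
    [1,-1.3,0.15,0,0],
    [1,-1.8,0.15,0,0],
    [1,-2.4,0.15,0,0],
    [1,-3.0,0.15,0,0],
    [1,-3.6,0.15,0,0],
    [1,-4.3,0.15,0,0],
    [1,-5,0.15,0,0],
  ],
)

```text
clock: 14.65
eef_pos: [430.8, -12.0, 128.3]
tool_rot: [-3.142, -0.0, 0.225]
force: [0.0, 0.2, -2.6]
width: 22.9
gripper_force: 59.7
```

```bash
python3 st.py; python3 - <<'E'
from h import *
np.set_printoptions(precision=3,suppress=True)
im,d,P=get("wrist"); np.savez("wrist7",im=im,d=d,P=P); I=im.astype(int)
r=(I[...,0]>100)&(I[...,1]<60)&(I[...,2]<60)&(d>0)&(P[...,2]>105)
q=P[r]; m=q.mean(0); u=np.linalg.svd(q-m)[2][0]; u*=-np.sign(u[0]); t=(q-m)@u
print(len(q),m,u,t.min(),t.max(),"lever",np.arctan2(-u[0],-u[1])+0.125, "img rows",np.argwhere(r).min(0),np.argwhere(r).max(0))
E
```

```text
14.65 [430.78 -11.99 128.35] bar angle 1.469 pivot in tool 174.02280313467304 -0.9671135431001497 F tool x,y 0.0792779893717106 -0.18897210542997267 Fz -2.596608106518825 tq [ 0.03 -0.01  0.01] q [-0.36  0.61  0.47  2.23 -0.66  0.44 -0.7 ]
136 [539.982  13.518 112.048] [-0.13   0.339  0.932] -5.9051959614705645 4.633118725525213 lever 2.9021237938604725 img rows [  0 245] [  7 265]
```

play_rows(
  targets=[
    [1,-0.5,1,0,0],
    [1,-0.5,3,0,0],
    [1,-0.3,6,0,0],
    [1,0,10,0,0],
    [1,0,14,0,0],
    [1,0,18,0,0],
    [1,0,22,0,0],
    [1,0,26,0,0],
    [1,0,28.5,0,0],
    [1,0,29.2,0,0],
  ],
)

```text
clock: 15.7
eef_pos: [496.1, -301.8, 128.5]
tool_rot: [3.137, -0.0, 0.221]
force: [-1.5, -0.2, -2.2]
width: 23.1
gripper_force: 59.8
```

play_rows(
  targets=[
    [1,0,0,1,0],
    [1,0,0,3,0],
    [1,0,0,5,0],
    [1,0,0,7,0],
    [1,0,0,8.2,0],
    [1,0,0,8.9,0],
    [1,0,0,9.3,0],
    [1,0,0,9.5,0],
    [1,0,0,9.5,0],
  ],
)

```text
clock: 16.6
eef_pos: [496.8, -296.5, 33.6]
tool_rot: [3.141, -0.0, 0.225]
force: [-0.1, 0.3, -2.6]
width: 22.7
gripper_force: 59.8
```

```bash
python3 st.py
```

```text
16.6 [ 496.79 -296.54   33.6 ] bar angle 1.469 pivot in tool 173.22929339298642 -293.05539725565205 F tool x,y -0.05449973388135658 -0.27380357734877053 Fz -2.6064093811742253 tq [ 0.01 -0.08  0.01] q [ 0.26  0.89  0.37  1.87 -0.62  0.5  -0.28]
```

play_rows(
  targets=[
    [1,0,0,0.1,0],
    [1,0,0,0.2,0],
    [1,0,0,0.25,0],
    [1,0,0,0.3,0],
    [1,0,0,0.3,0],
  ],
)

```text
clock: 17.1
eef_pos: [496.6, -296.5, 30.3]
tool_rot: [-3.142, -0.0, 0.225]
force: [-0.3, 0.1, -3.4]
width: 22.5
gripper_force: 59.8
```

play_rows(
  targets=[
    [1,0,0,0.05,0],
    [1,0,0,0.05,0],
  ],
)

```text
clock: 17.3
eef_pos: [496.6, -296.5, 30.0]
tool_rot: [-3.142, -0.0, 0.225]
force: [-0.7, 0.1, -0.1]
width: 22.7
gripper_force: 60.0
```

The counter has taken the bar's weight, so I'll release and rise.

play_rows(
  targets=[
    [0.75,0,0,0,0],
    [0.6,0,0,0,0],
    [0.4,0,0,0,0],
    [0.2,0,0,0,0],
    [0,0,0,0,0],
    [0,0,0,0,0],
    [0,0,0,0,0],
  ],
)

```text
clock: 18.0
eef_pos: [496.5, -296.5, 29.8]
tool_rot: [-3.142, -0.0, 0.225]
force: [-0.2, 0.1, -0.7]
width: 85.5
gripper_force: 0.0
```

play_rows(
  targets=[
    [0,0,0,-1,0],
    [0,0,0,-3,0],
    [0,0,0,-7,0],
    [0,0,0,-12,0],
    [0,0,0,-17,0],
    [0,0,0,-21,0],
    [0,0,0,-23,0],
    [0,0,0,-23,0],
  ],
)

```text
clock: 18.8
eef_pos: [497.8, -297.8, 263.9]
tool_rot: [3.137, -0.006, 0.225]
force: [-0.6, 0.0, 0.2]
width: 85.3
gripper_force: 0.0
```

```bash
python3 - <<'E'
from h import *
np.set_printoptions(precision=1,suppress=True)
s=ctrl.read_state(); print(s["clock"],s["eef_pos"],s["width"],s["force"])
out=[]
for n,(x0,y0,x1,y1) in {"scene":(150,110,350,310),"side":(180,130,380,330)}.items():
    im,d,P=get(n); out.append(cv2.resize(im[y0:y1,x0:x1],(400,400),interpolation=2)); I=im.astype(int)
    P0=np.load(n+".npz")["P"]
    r=(I[...,0]>120)&(I[...,1]<75)&(I[...,2]<75)&(d>0)&(P[...,2]>95)&(P[...,2]<130)&(P[...,1]>-70)&(P[...,1]<80)
    q=P[r]; print(n,"red",len(q),np.percentile(q,[5,50,95],axis=0) if len(q) else "")
    for t in ["bar_center","jam_jar","timer","cup","tea_light"]:
        for k in ctrl.trace(n,t):
            if k["confidence"]<.4: continue
            p=P[k["pixels"]&(d>0)]; print(n,t,round(k["confidence"],2),np.round(k["bbox"]),np.median(p,0),np.percentile(p[:,2],98))
save(np.hstack(out),"end")
E
```

```text
18.8 [ 497.8 -297.8  263.9] 85.27326354972793 [-0.6  0.   0.2]
scene red 40 [[544.1  17.1 111.6]
 [558.5  21.2 117.2]
 [572.9  26.3 121. ]]
scene bar_center 0.88 [267. 158. 325. 176.] [ 490.5 -292.1   20.8] 29.353493893043918
scene bar_center 0.61 [276. 182. 282. 213.] [ 480.4 -116.7   18.7] 22.978571284659356
scene bar_center 0.49 [265. 136. 277. 141.] [ 667.2 -409.3    7.8] 15.421099410339313
scene jam_jar 0.89 [175. 249. 204. 294.] [542.  269.9  81.8] 100.73842584145937
scene timer 0.59 [216. 286. 242. 311.] [416.1 269.   42. ] 56.90019853843932
scene cup 0.81 [214. 178. 241. 193.] [657.9 -83.   34.3] 50.25932043287717
scene tea_light 0.44 [269. 134. 273. 145.] [ 666.7 -409.7    7.8] 14.99721376462843
side red 35 [[541.7   7.3 108.3]
 [556.4  11.1 111.8]
 [571.9  16.1 115.5]]
side bar_center 0.86 [196. 261. 296. 284.] [ 485.6 -308.3   20.9] 29.104985928178515
side bar_center 0.52 [236. 222. 264. 253.] [ 489.  -144.5   18.1] 22.025355731573434
side timer 0.48 [226. 176. 243. 195.] [422.9 234.2  30.4] 54.62493967164882
side cup 0.56 [293. 213. 326. 233.] [649.6 -88.9  34.1] 48.84062475210376
side tea_light 0.78 [331. 298. 349. 319.] [ 667.3 -412.9    8.8] 15.89778253143262
```

View pics/end.png

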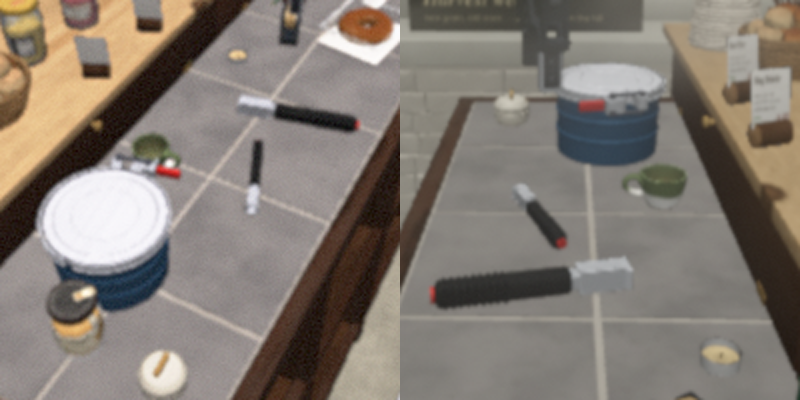

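The lever lies along the drum's side, seen home in both views. The bar lies flat, and the other things haven't moved.

```bash
python3 -c "
from cell import ctrl; print(ctrl.finish_job())"
```

```text
the job is handed in; nothing more can be done
None
```

I handed the job in at about 19 s: the lever went over its dead point and stayed home after I eased off at the stop, the bar is drawn off and lying flat clear of the drum, and the jar, timer, cup and tea light weren't disturbed.

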